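# Stand the blood-cell chart on its kickstand

## Task

Push the side tab to swing out the kickstand leg on the back of the taller of the two reference charts, until it reaches its stop, then take that chart out of its holder and stand it, leaning back on its leg, on the dark mat. Its lower edge and the leg's foot must both be on the mat, square to it, with its printed face towards the robot's side of the bench and the leg behind. Leave the shorter chart as it is in its holder.

Things in the scene. Friction and masses are not known exactly. Their poses are not given: they have to be found in the camera images.
- chart: The taller chart: white plate 170 mm high, 120 wide, 8 thick, 0.2 kg, told from the short one by height. Starts upright in a holder. Origin: middle of the lower edge; z up along the plate, y across its width, -x out of the printed face, +x out of the back, where the leg is. Stands on its opened leg leaning back 0.28 rad, the foot 80 mm behind the lower edge. Places of charts and mat vary.
- dock_tall: The tall chart's aluminium holder, fixed on the bench: base plate 140 x 70 mm, 6 thick, on which the chart's lower edge rests, and slotted walls, tops 41 mm above the bench, at the chart's two side edges only (1.5 mm play). Lift the chart straight up 45 mm to free it. Origin: centre of its underside; axes as the chart's.
- leg (a joint): Hinge of the grey leg on the tall chart's back, rad: about 0 folded flat, 0.54 out at its stop; stiff (0.04 N m), stays where left. Axis along chart y, 145 mm above the lower edge and 7 mm behind the plate's mid-plane (chart x +7). Leg 36 wide, 5 thick, 143 long, hanging from the hinge; opening swings its foot away from the back and up.
- leg_tab (a point): Push point in the leg's side tab: a flat bar on the leg, 6 mm thick, 16 high, that runs along the back of the chart and sticks out 44 mm past the plate's +y side edge; moves with the leg. Point: 24 mm past that edge, mid height and thickness, 32 below the hinge, 57 below the chart's top when folded. A closed gripper coming down beside the chart, in front of the tab, can push it back.
- leg_foot (a point): Middle of the leg's lower end (rubber foot bar, 44 mm wide). Moves with the leg.
- mat: Dark rubber mat fixed flat on the bench, 130 mm (its x) by 180 mm (its y), 3 mm thick. Origin: centre of its underside; its x points away from the robot's side of the bench, within 0.2 rad of world x.
- short_chart: The shorter chart, a bystander: same kind of plate, 120 mm high, 120 wide, 8 thick, with a similar folded leg, upright in an identical holder. Origin: middle of its lower edge.
There are look-alikes about, which are no part of the job. What is shaped like the chart but purple or red is not meant.

How it is judged:
On the way:
1. the tall chart's leg is swung out to its stop (value of joint leg above 0.46 rad), for 0.2 s.
At the end, for the whole second after the job is handed in: Tall chart at rest on the mat, within 26 deg of vertical, lower edge and leg foot both down on the mat (under 15 mm high) inside its outline, centred across it to 36 mm, square to it within 15 deg, leg out over 0.42 rad and on the side away from the robot (value of joint leg above 0.42 rad and angle between chart's own z axis and vertical below 0.45 rad and height (world z) of each of chart, leg_foot below 0.015 m and y of chart in the frame of mat between -0.036 and 0.036 m and x of chart in the frame of mat above -0.068 m and x of leg_foot in the frame of mat between -0.01 and 0.068 m and angle between the y axis of chart and the y axis of mat, either way round below 0.26 rad and linear speed of chart below 0.02 m/s and angular speed of chart below 0.15 rad/s); the robot touches nothing.
It fails at once if the short chart is knocked or moved by more than 30 mm (distance of short_chart from where it was at the start of the episode above 0.03 m or angle between short_chart's own z axis and vertical above 0.35 rad).
It also fails if it takes over 51 s, if anything falls off the work surface, if the arm or the gripper's body presses on something with over 40 N, if the wrist force passes 120 N, or if a joint passes its speed limit or range.

## Robot

A 6-joint arm with a two-finger parallel gripper is mounted at the origin on the work surface. World frame = base frame: x ahead of the robot, y to its left, z up, the work surface at z = 0. Lengths are in m, angles in rad, forces in N, time in s.
With the tool pointing down it reaches from about 0.275 to 0.975 m from the base axis. Payload 8.4 kg.
Tool frame: the origin (TCP) lies at the very end of the fingers, on their centre line; the grasp point (between the pads) lies 19 mm behind it; z points along the fingers, y is the line along which they close (so a half turn about z gives the same grasp; the last joint's range is limited). The gripper opens to 92 mm and grips with 3 to 60 N. Pads are 20 mm wide; open, the fingers measure 128 mm over their backs; the gripper's body (75 mm by 189 mm) begins 69 mm behind the grasp point.
Start: joints at [1.16, 0.353, 1.633, -0, 1.155, -0.002], TCP at [0.248, 0.574, 0.215] pointing down, gripper open.
Joint ranges: [-2.63, 2.63], [-0.92, 2.1], [0.06, 2.66], [-1.3, 4.44], [0, 2.69], [-3.02, 3.02]. Speed limits (rad/s): [2.22, 2.22, 2.79, 3.14, 3.14, 3.14].

## Interface

Orientations are given as a unit quaternion [w, x, y, z].
In Python, from plant import get_obs, grab_frame, camera_info, close_job gives the robot as it stands.
- The arm moves only by the tool apply_moves, never from a script. Its argument "increments" is a list of rows, each an object of numbers: "x", "y", "z": the shift along the world's x, y, z in cm; "rx", "ry", "rz": the turn, a rotation vector about the world's x, y, z in degrees; "grip": the finger opening in cm, from 0 to 9.19. A call has 1 to 8 rows; each row shifts and turns the commanded pose from where the row before left it; what a row does not reach is not made up. A row lasts 1/12 s, in which the tool goes at most 41.7 mm and 7.16 degrees, less where a joint would pass 70% of its speed; a pose out of reach is approached as far as the arm can. A call is refused whole if a number of a shift passes 4.17 or a number of a turn 7.16, either way. A call with a gripper value outside its range is refused whole. The fingers move at their own pace and stop on an object; the grip force is fixed at half the most. Time passes only in rows, so rows that do not move let the fingers close. It gives the time, the measured TCP pose, the force, the opening and the grip force at its end, in the units of the state.
- get_obs(): the state, without advancing time (a new reading comes with each control period).
- grab_frame(name): name is "scene" or "side" or "wrist"; returns the picture (384x512x3 uint8, red, green, blue); there is no depth.
- camera_info(name): a dict with "fx", "fy", "cx", "cy" (pixels), "R" (3x3) and "t" (3): a world point X has camera coordinates R X + t; the wrist camera has in their place "tool_from_camera" (4x4, takes a point from camera to tool coordinates, whose origin is the TCP and whose axes are the flange's). Camera axes: x right, y down, z forward; pixel columns grow to the right and rows downward; lengths in m; the calibration is good to about 2 mm. A picture is of the moment at which its call begins: read the wrist's pose just before it. camera_info takes no time and is no camera call.
- close_job(): hands the job in; it is judged then, once.
The state is a dict: "time_s": time; "joint_pos": joint angles; "qd": joint speeds; "joint_torque": joint torques, N m; "ee_pos": TCP position; "tool_rot": TCP orientation; "ft_force": force on the tool from outside, world axes, zero at the start; "torque": the same for the moment, N m; "finger_gap": finger opening in m; "finger_force": force on a finger pad.
Only numpy, scipy, OpenCV 4.12 (cv2) and the standard library are available. Lean on these libraries where they do the work, as an engineer would, in place of code of your own. Each camera call takes 0.05 s, during which the arm holds its last target. There are 200 camera calls.

## Working session

There is one attempt and no reset: what is moved stays moved. The work goes in short steps, Python scripts to look and compute and a tool call to move; the robot and the scene stay as the last step left them, time stands still between calls to the robot, and variables do not carry over. Pictures are saved under pics/ and viewed, at most 10 in all, crops included, and the job is handed in when it is done.

Besides the shell and the picture viewer there is one more tool, called after ">>>" by a JSON object that holds its "api" and its "payload". apply_moves: Moves the arm, as the interface text tells. Its arguments: {"type":"object","properties":{"increments":{"type":"array","items":{"type":"object","properties":{"x":{"type":"number"},"y":{"type":"number"},"z":{"type":"number"},"rx":{"type":"number"},"ry":{"type":"number"},"rz":{"type":"number"},"grip":{"type":"number"}}}}},"required":["increments"]}

```bash
mkdir -p pics
python3 - <<'E'
from plant import *
import cv2,numpy as np
a=grab_frame("scene");b=grab_frame("side")
cv2.imwrite("pics/scene.png",cv2.cvtColor(a,4));cv2.imwrite("pics/side.png",cv2.cvtColor(b,4))
cv2.imwrite("pics/scene2.png",cv2.resize(cv2.cvtColor(a,4),(800,600),interpolation=cv2.INTER_CUBIC))
cv2.imwrite("pics/side2.png",cv2.resize(cv2.cvtColor(b,4),(800,600),interpolation=cv2.INTER_CUBIC))
for n in("scene","side","wrist"):print(n,camera_info(n))
print(get_obs())
E
```

```text
scene {'fx': 445.55037270872964, 'fy': 445.55037270872964, 'cx': 258.0349050905798, 'cy': 187.0847711625717, 'R': array([[ 0.46962015,  0.88285643, -0.00463116],
       [ 0.71030307, -0.38093833, -0.59190839],
       [-0.52433431,  0.27468258, -0.80599194]]), 't': array([-0.24627845, -0.2169494 ,  1.31604322])}
side {'fx': 349.24298745316287, 'fy': 349.24298745316287, 'cx': 255.73544890048223, 'cy': 195.3828876166124, 'R': array([[ 0.97672403, -0.21433627,  0.00837518],
       [-0.12116863, -0.58353883, -0.80299477],
       [ 0.17699814,  0.78328947, -0.59592722]]), 't': array([-0.41132555,  0.16571988,  0.79690292])}
wrist {'fx': 283.3911309459229, 'fy': 283.3911309459229, 'cx': 258.75752007357465, 'cy': 195.01915228441274, 'tool_from_camera': array([[ 2.46225145e-04, -9.61388585e-01, -2.75194347e-01,
         7.94086004e-02],
       [ 9.99999890e-01,  3.46315658e-04, -3.15118400e-04,
         4.96701895e-04],
       [ 3.98255344e-04, -2.75194239e-01,  9.61388565e-01,
        -1.70435857e-01],
       [ 0.00000000e+00,  0.00000000e+00,  0.00000000e+00,
         1.00000000e+00]])}
{'time_s': 0.1, 'joint_pos': array([ 1.15959687e+00,  3.53569891e-01,  1.63401535e+00, -9.97607355e-06,
        1.15518598e+00, -2.37818294e-03]), 'qd': array([-0.00117949, -0.0025233 , -0.00106295, -0.00014267, -0.00043567,
       -0.0004486 ]), 'joint_torque': array([ 3.79411376e-04, -5.94902050e+01, -3.34933376e+01,  6.99115824e-02,
        1.83766260e-02,  4.57516035e-05]), 'ee_pos': array([0.24827952, 0.57311723, 0.21396338]), 'tool_rot': array([-1.16526064e-04,  2.02988092e-01,  9.79181029e-01, -5.77667872e-04]), 'ft_force': array([ 0.06602217, -0.21177284,  0.86389293]), 'torque': array([-0.01727394, -0.01224935,  0.02627975]), 'finger_force': 0.0, 'finger_gap': 0.0916610240857516}
```

View pics/scene2.png

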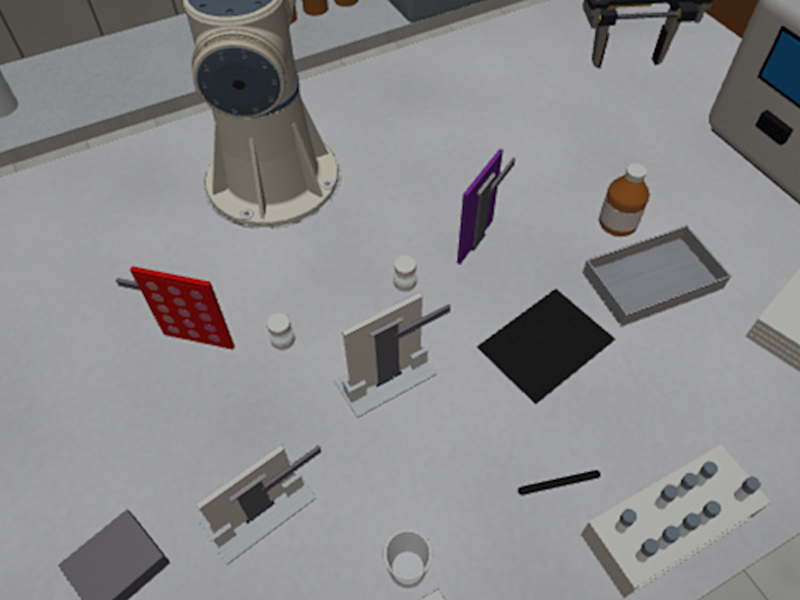

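View pics/side2.png

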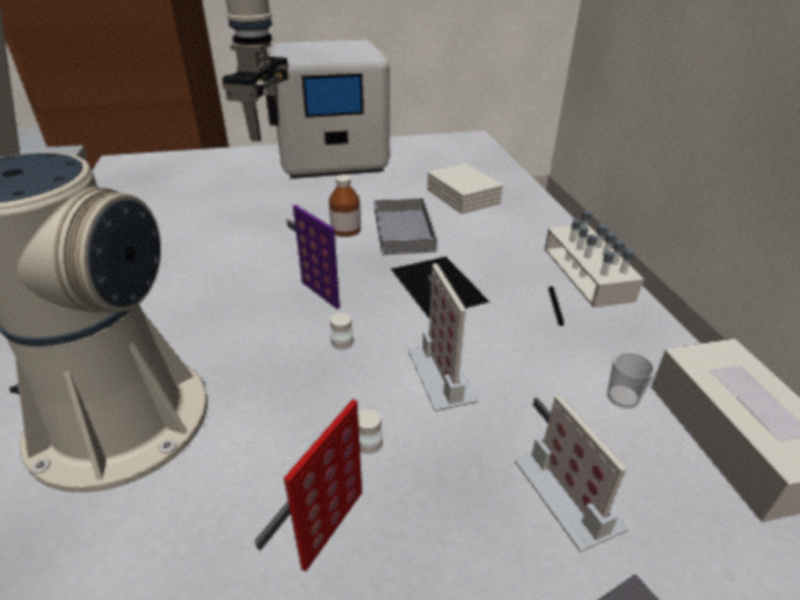

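Run:
```python
import cv2
a=cv2.imread("pics/scene.png");b=cv2.imread("pics/side.png")
cv2.imwrite("pics/c1.png",cv2.resize(a[180:270,205:405],None,fx=4,fy=4,interpolation=cv2.INTER_CUBIC))
cv2.imwrite("pics/c2.png",cv2.resize(b[160:265,240:340],None,fx=5.5,fy=5.5,interpolation=cv2.INTER_CUBIC))
```

```text
(no output)
```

View pics/c1.png

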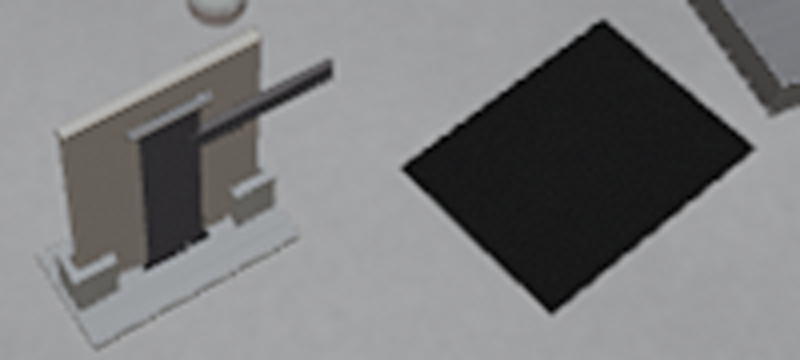

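View pics/c2.png

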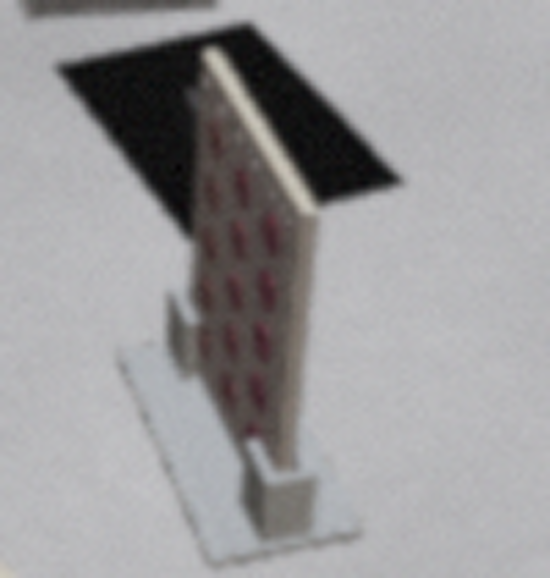

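c1 shows the tall white chart (back facing the camera, leg and tab sticking out to upper right, tab end (332,68)) and mat corners (402,168),(603,20),(753,148),(551,313). c2 shows its printed face and top edge (203,50)–(297,215). Candidates in the 800x600 scene view: tall white (385,345), short white (255,490), red (190,305), purple (480,205). I choose the tall white chart.

```bash
cat > h.py <<'E'
from plant import *
import cv2,numpy as np
from scipy.optimize import least_squares
def proj(n,X):
    c=camera_info(n);p=c["R"]@np.array(X)+c["t"];return np.array([c["fx"]*p[0]/p[2]+c["cx"],c["fy"]*p[1]/p[2]+c["cy"]])
def fit(pts,x0):
    # pts: (cam,u,v,local xyz); planar pose x,y,yaw
    def f(q):
        c,s=np.cos(q[2]),np.sin(q[2])
        return np.concatenate([proj(n,[q[0]+c*l[0]-s*l[1],q[1]+s*l[0]+c*l[1],l[2]])-[u,v] for n,u,v,l in pts])
    r=least_squares(f,x0);return r.x,r.fun.reshape(-1,2).round(1)
E
python3 - <<'E'
from h import *
S=lambda u,v:("scene",205+(u+.5)/4-.5,180+(v+.5)/4-.5)
T=lambda u,v:("side",240+(u+.5)/5.5-.5,160+(v+.5)/5.5-.5)
m=[(*S(402,168),(-.065,-.09,.003)),(*S(603,20),(-.065,.09,.003)),(*S(753,148),(.065,.09,.003)),(*S(551,313),(.065,-.09,.003)),
(*T(57,67),(-.065,.09,.003)),(*T(250,23),(.065,.09,.003)),(*T(403,182),(.065,-.09,.003))]
for k in (m,m[:4],m[4:]):print("mat",*fit(k,[.5,.2,0]))
h=.006
d=[(*S(38,257),(-.035,-.07,h)),(*S(98,348),(.035,-.07,h)),(*S(299,236),(.035,.07,h)),
(*T(118,352),(-.035,.07,h)),(*T(213,565),(-.035,-.07,h)),(*T(360,535),(.035,-.07,h))]
print("dock",*fit(d,[.5,0,0]))
c=[(*S(62,138),(.004,-.06,.176)),(*S(260,39),(.004,.06,.176)),(*S(57,130),(-.004,-.06,.176)),(*T(203,50),(-.004,.06,.176)),(*T(297,215),(-.004,-.06,.176)),(*T(318,205),(.004,-.06,.176))]
print("chart",*fit(c,[.5,0,0]))
print(proj("side",[.5,.15,.1]))
E
```

```text
mat [0.54850656 0.24013321 0.19253771] [[-1.1  0.1]
 [-0.1 -0.3]
 [ 1.1  0.6]
 [-0.2  1.1]
 [-1.2 -0.5]
 [-0.3 -0.6]
 [-0.3 -0.3]]
mat [0.54747974 0.24098702 0.19641968] [[-1.  -0.2]
 [-0.2 -0.7]
 [ 1.1  0. ]
 [ 0.1  0.6]]
mat [0.54967341 0.23756932 0.19007682] [[-0.6 -0.2]
 [ 0.3 -0.3]
 [ 0.3  0.2]]
dock [ 0.48587922 -0.00990626  0.06333082] [[-0.6  0.2]
 [-1.   0.4]
 [ 0.2  0.1]
 [-0.6 -0.4]
 [-0.6 -0.7]
 [ 0.8 -1.2]]
chart [ 0.48587367 -0.00925461  0.05546738] [[-0.   0.5]
 [ 1.   0.1]
 [-0.7 -0.3]
 [-0.8 -0.3]
 [ 0.2 -0.4]
 [ 0.   0.9]]
[272.66387182 172.17114898]
```

>>> {"api": "apply_moves", "payload": {"increments": [{"x":1.27,"y":-3.13,"z":0.4,"rz":-3.95,"grip":0},{"x":1.27,"y":-3.13,"z":0.4,"rz":-3.95,"grip":0},{"x":1.27,"y":-3.13,"z":0.4,"rz":-3.95,"grip":0},{"x":1.27,"y":-3.13,"z":0.4,"rz":-3.95,"grip":0},{"x":1.27,"y":-3.13,"z":0.4,"rz":-3.95,"grip":0},{"x":1.27,"y":-3.13,"z":0.4,"rz":-3.95,"grip":0},{"x":1.27,"y":-3.13,"z":0,"rz":-3.95,"grip":0},{"x":1.27,"y":-3.13,"z":0,"rz":-3.95,"grip":0}]}}

```text
invalid input at $.increments[0]: expected keys x, y, z, rx, ry, rz, grip
```

>>> {"api": "apply_moves", "payload": {"increments": [{"x":1.27,"y":-3.13,"rz":-3.95,"grip":0},{"x":1.27,"y":-3.13,"rz":-3.95,"grip":0},{"x":1.27,"y":-3.13,"rz":-3.95,"grip":0},{"x":1.27,"y":-3.13,"rz":-3.95,"grip":0},{"x":1.27,"y":-3.13,"rz":-3.95,"grip":0},{"x":1.27,"y":-3.13,"rz":-3.95,"grip":0},{"x":1.27,"y":-3.13,"rz":-3.95,"grip":0},{"x":1.27,"y":-3.13,"rz":-3.95,"grip":0}]}}

```text
invalid input at $.increments[0]: expected keys x, y, z, rx, ry, rz, grip
```

All keys are needed.

>>> {"api": "apply_moves", "payload": {"increments": [{"x":1.27,"y":-3.13,"z":0.4,"rx":0,"ry":0,"rz":-3.95,"grip":0},{"x":1.27,"y":-3.13,"z":0.4,"rx":0,"ry":0,"rz":-3.95,"grip":0},{"x":1.27,"y":-3.13,"z":0.4,"rx":0,"ry":0,"rz":-3.95,"grip":0},{"x":1.27,"y":-3.13,"z":0.4,"rx":0,"ry":0,"rz":-3.95,"grip":0},{"x":1.27,"y":-3.13,"z":0.4,"rx":0,"ry":0,"rz":-3.95,"grip":0},{"x":1.27,"y":-3.13,"z":0.4,"rx":0,"ry":0,"rz":-3.95,"grip":0},{"x":1.27,"y":-3.13,"z":0,"rx":0,"ry":0,"rz":-3.95,"grip":0},{"x":1.27,"y":-3.13,"z":0,"rx":0,"ry":0,"rz":-3.95,"grip":0}]}}

```text
time_s: 0.77
ee_pos: [0.3503, 0.3215, 0.2387]
tool_rot: [0.0, 0.463, 0.886, 0.0]
ft_force: [0.2, -0.5, 0.3]
finger_gap: 0.0406
finger_force: 0.0
```

>>> {"api": "apply_moves", "payload": {"increments": [{"x":1.27,"y":-3.13,"z":0,"rx":0,"ry":0,"rz":-3.95,"grip":0},{"x":1.27,"y":-3.13,"z":0,"rx":0,"ry":0,"rz":-3.95,"grip":0},{"x":1.27,"y":-3.13,"z":0,"rx":0,"ry":0,"rz":-3.95,"grip":0},{"x":1.27,"y":-3.13,"z":0,"rx":0,"ry":0,"rz":-3.95,"grip":0},{"x":1.27,"y":-3.13,"z":0,"rx":0,"ry":0,"rz":-3.95,"grip":0},{"x":1.27,"y":-3.13,"z":0,"rx":0,"ry":0,"rz":-3.95,"grip":0},{"x":1.27,"y":-3.13,"z":0,"rx":0,"ry":0,"rz":-3.95,"grip":0},{"x":1.27,"y":-3.13,"z":0,"rx":0,"ry":0,"rz":-3.95,"grip":0}]}}

```text
time_s: 1.43
ee_pos: [0.4518, 0.071, 0.2385]
tool_rot: [-0.0, 0.687, 0.726, -0.0]
ft_force: [0.3, 0.9, -0.6]
finger_gap: 0.0004
finger_force: 0.0
```

>>> {"api": "apply_moves", "payload": {"increments": [{"x":0,"y":0,"z":-2.5,"rx":0,"ry":0,"rz":0,"grip":0},{"x":0,"y":0,"z":-2.5,"rx":0,"ry":0,"rz":0,"grip":0},{"x":0,"y":0,"z":-2.5,"rx":0,"ry":0,"rz":0,"grip":0},{"x":0,"y":0,"z":-2.5,"rx":0,"ry":0,"rz":0,"grip":0},{"x":0,"y":0.1,"z":-2,"rx":0,"ry":0,"rz":0,"grip":0},{"x":0,"y":0.1,"z":-1,"rx":0,"ry":0,"rz":0,"grip":0},{"x":0,"y":0,"z":0,"rx":0,"ry":0,"rz":0,"grip":0}]}}

```text
time_s: 2.02
ee_pos: [0.45, 0.0745, 0.1067]
tool_rot: [-0.001, 0.686, 0.728, -0.002]
ft_force: [-1.2, 0.4, -0.0]
finger_gap: 0.0004
finger_force: 0.0
```

Run:
```python
from h import *
a=grab_frame("scene")[170:290,190:330];b=grab_frame("side")[130:250,240:360]
i=np.hstack([cv2.resize(a,(420,360),interpolation=2),cv2.resize(b,(360,360),interpolation=2)])
cv2.imwrite("pics/p1.png",cv2.cvtColor(i,4));print(get_obs()["ee_pos"])
```

```text
[0.45184701 0.0748028  0.10895616]
```

View pics/p1.png

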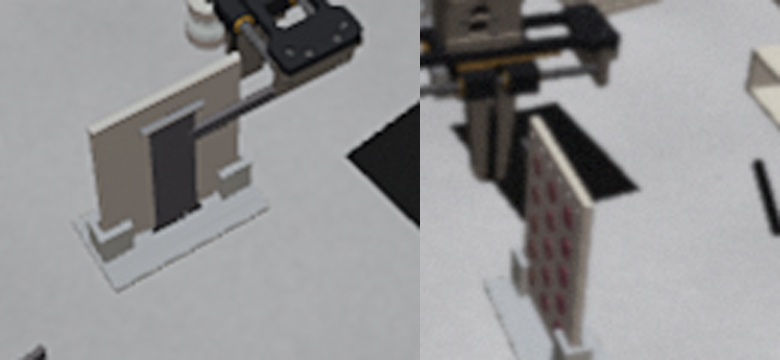

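Fingers are beside the chart at the tab's (upper) edge, in front of it (~(490,160) right panel); body clears the top. Now push.

>>> {"api": "apply_moves", "payload": {"increments": [{"x":0.5,"y":0.03,"z":0,"rx":0,"ry":0,"rz":0,"grip":0},{"x":0.5,"y":0.03,"z":0,"rx":0,"ry":0,"rz":0,"grip":0},{"x":0.5,"y":0.03,"z":0,"rx":0,"ry":0,"rz":0,"grip":0},{"x":0.4,"y":0.02,"z":0,"rx":0,"ry":0,"rz":0,"grip":0},{"x":0.4,"y":0.02,"z":0,"rx":0,"ry":0,"rz":0,"grip":0},{"x":0.4,"y":0.02,"z":0,"rx":0,"ry":0,"rz":0,"grip":0}]}}

```text
time_s: 2.62
ee_pos: [0.4792, 0.0762, 0.1088]
tool_rot: [0.0, 0.686, 0.728, 0.0]
ft_force: [0.1, 0.2, 0.7]
finger_gap: 0.0004
finger_force: 0.1
```

>>> {"api": "apply_moves", "payload": {"increments": [{"x":0.2,"y":0.01,"z":0,"rx":0,"ry":0,"rz":0,"grip":0},{"x":0.2,"y":0.01,"z":0,"rx":0,"ry":0,"rz":0,"grip":0}]}}

```text
time_s: 2.78
ee_pos: [0.4824, 0.0764, 0.1084]
tool_rot: [-0.0, 0.686, 0.728, -0.0]
ft_force: [-1.3, 1.1, 0.6]
finger_gap: 0.0005
finger_force: 0.9
```

Run:
```python
from h import *
a=grab_frame("scene")[170:290,190:330];b=grab_frame("side")[130:250,240:360]
i=np.hstack([cv2.resize(a,(420,360),interpolation=2),cv2.resize(b,(360,360),interpolation=2)])
cv2.imwrite("pics/p2.png",cv2.cvtColor(i,4));o=get_obs();print(o["ee_pos"],o["ft_force"])
```

```text
[0.48256898 0.07638762 0.1084133 ] [-1.02025607 -0.05520752 -0.24400353]
```

View pics/p2.png

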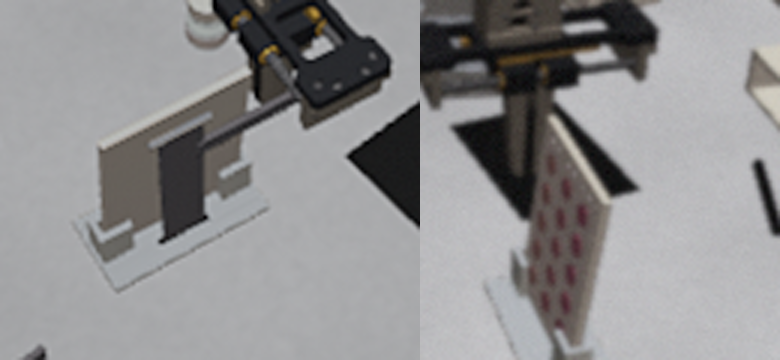

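Chart top has leaned back within the slot play; leg has just begun to move. Keep pushing.

>>> {"api": "apply_moves", "payload": {"increments": [{"x":0.3,"y":0.02,"z":0,"rx":0,"ry":0,"rz":0,"grip":0},{"x":0.3,"y":0.02,"z":0,"rx":0,"ry":0,"rz":0,"grip":0},{"x":0.3,"y":0.02,"z":0,"rx":0,"ry":0,"rz":0,"grip":0}]}}

```text
time_s: 3.13
ee_pos: [0.4916, 0.077, 0.1086]
tool_rot: [-0.0, 0.686, 0.728, -0.0]
ft_force: [-3.9, -0.2, 3.2]
finger_gap: 0.0003
finger_force: 1.7
```

>>> {"api": "apply_moves", "payload": {"increments": [{"x":0.2,"y":0.01,"z":0,"rx":0,"ry":0,"rz":0,"grip":0},{"x":0.2,"y":0.01,"z":0,"rx":0,"ry":0,"rz":0,"grip":0}]}}

```text
time_s: 3.3
ee_pos: [0.4947, 0.0771, 0.1084]
tool_rot: [-0.001, 0.686, 0.728, -0.001]
ft_force: [-8.8, -0.1, 5.6]
finger_gap: 0.0004
finger_force: 4.9
```

>>> {"api": "apply_moves", "payload": {"increments": [{"x":0.2,"y":0.01,"z":0,"rx":0,"ry":0,"rz":0,"grip":0}]}}

```text
time_s: 3.38
ee_pos: [0.4954, 0.0771, 0.1082]
tool_rot: [-0.002, 0.686, 0.728, -0.002]
ft_force: [-13.9, 0.1, 9.0]
finger_gap: 0.0002
finger_force: 7.2
```

>>> {"api": "apply_moves", "payload": {"increments": [{"x":0.2,"y":0.01,"z":0,"rx":0,"ry":0,"rz":0,"grip":0}]}}

```text
time_s: 3.47
ee_pos: [0.4961, 0.0772, 0.108]
tool_rot: [-0.003, 0.686, 0.728, -0.003]
ft_force: [-17.8, 1.1, 12.4]
finger_gap: -0.0001
finger_force: 9.6
```

>>> {"api": "apply_moves", "payload": {"increments": [{"x":-0.5,"y":-0.03,"z":0,"rx":0,"ry":0,"rz":0,"grip":0},{"x":-2.0,"y":-0.1,"z":0,"rx":0,"ry":0,"rz":0,"grip":0},{"x":-1.0,"y":-0.05,"z":0,"rx":0,"ry":0,"rz":0,"grip":0},{"x":0,"y":0,"z":0,"rx":0,"ry":0,"rz":0,"grip":0}]}}

```text
time_s: 3.8
ee_pos: [0.463, 0.0754, 0.1084]
tool_rot: [-0.0, 0.686, 0.728, -0.0]
ft_force: [-0.1, -0.8, 0.2]
finger_gap: 0.0005
finger_force: 0.0
```

Run:
```python
from h import *
a=grab_frame("scene")[170:290,190:330];b=grab_frame("side")[130:250,240:360]
i=np.hstack([cv2.resize(a,(420,360),interpolation=2),cv2.resize(b,(360,360),interpolation=2)])
cv2.imwrite("pics/p3.png",cv2.cvtColor(i,4));o=get_obs();print(o["ee_pos"],o["ft_force"])
def W(l,q=(.486,-.0095,.058)):
    c,s=np.cos(q[2]),np.sin(q[2]);return [q[0]+c*l[0]-s*l[1],q[1]+s*l[0]+c*l[1],l[2]]
for th in (0,.3,.46,.54):
  for y in (-.022,.022):
    p=proj("scene",W((.007+.143*np.sin(th),y,.151-.143*np.cos(th))));print(th,y,((p-[190,170])*3).round())
```

```text
[0.46545456 0.07573377 0.10893617] [ 1.02232029 -0.74583099 -0.43597033]
0 -0.022 [151. 232.]
0 0.022 [199. 207.]
0.3 -0.022 [178. 270.]
0.3 0.022 [227. 243.]
0.46 -0.022 [192. 287.]
0.46 0.022 [242. 259.]
0.54 -0.022 [199. 294.]
0.54 0.022 [250. 266.]
```

View pics/p3.png

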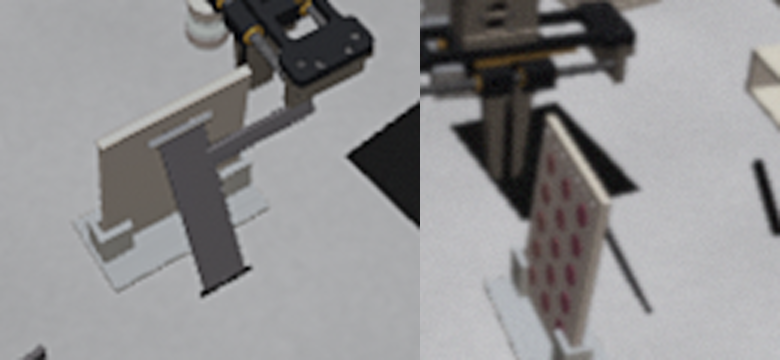

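Foot line at (202,296)-(250,268) matches the 0.54 stop. The chart leans back ≈0.085 rad in its slots. Now rise, go over the plate's −y part (beside the leg), tilt tool to match.

>>> {"api": "apply_moves", "payload": {"increments": [{"x":0,"y":0,"z":3,"rx":0,"ry":0,"rz":0,"grip":0},{"x":0,"y":0,"z":3.6,"rx":0,"ry":0,"rz":0,"grip":0},{"x":0,"y":0,"z":4,"rx":0,"ry":0,"rz":0,"grip":5.5},{"x":0.8,"y":-3,"z":0,"rx":0,"ry":1.2,"rz":0,"grip":5.5},{"x":0.8,"y":-3,"z":0,"rx":0,"ry":1.2,"rz":0,"grip":5.5},{"x":0.8,"y":-3.1,"z":0,"rx":-0.3,"ry":1.3,"rz":0,"grip":5.5},{"x":0.8,"y":-3.1,"z":0,"rx":0,"ry":1.2,"rz":0,"grip":5.5},{"x":0,"y":0,"z":0,"rx":0,"ry":0,"rz":0,"grip":5.5}]}}

```text
time_s: 4.57
ee_pos: [0.4997, -0.0508, 0.215]
tool_rot: [-0.028, 0.686, 0.726, -0.031]
ft_force: [-0.2, 0.9, -0.1]
finger_gap: 0.038
finger_force: 0.0
```

Run:
```python
from h import *
o=get_obs();a=grab_frame("wrist");print(o["ee_pos"],o["tool_rot"],o["finger_gap"])
b=grab_frame("side")[110:250,230:370]
i=np.hstack([cv2.resize(a,(480,360)),cv2.resize(b,(310,360),interpolation=2)])
cv2.imwrite("pics/w1.png",cv2.cvtColor(i,4))
```

```text
[ 0.49971046 -0.05075196  0.21501596] [-0.02798922  0.68622158  0.72618124 -0.03126249] 0.03800644708026944
```

View pics/w1.png

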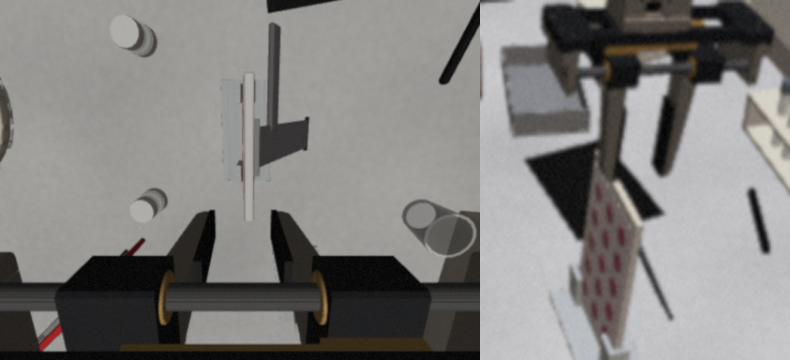

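Plate edge lies between the fingers (x≈249 vs finger middle 243), its −y end at row 220. Descend and grip.

>>> {"api": "apply_moves", "payload": {"increments": [{"x":0,"y":0.2,"z":-2,"rx":0,"ry":0,"rz":0,"grip":5.5},{"x":0,"y":0.2,"z":-2,"rx":0,"ry":0,"rz":0,"grip":5.5},{"x":0,"y":0,"z":-2,"rx":0,"ry":0,"rz":0,"grip":5.5},{"x":0,"y":0,"z":-1.5,"rx":0,"ry":0,"rz":0,"grip":5.5},{"x":0,"y":0,"z":-0.7,"rx":0,"ry":0,"rz":0,"grip":5.5},{"x":0,"y":0,"z":0,"rx":0,"ry":0,"rz":0,"grip":5.5}]}}

```text
time_s: 5.17
ee_pos: [0.4957, -0.0414, 0.1314]
tool_rot: [-0.03, 0.685, 0.727, -0.032]
ft_force: [0.2, 0.8, 0.1]
finger_gap: 0.0549
finger_force: 0.0
```

>>> {"api": "apply_moves", "payload": {"increments": [{"x":0,"y":0,"z":0,"rx":0,"ry":0,"rz":0,"grip":0},{"x":0,"y":0,"z":0,"rx":0,"ry":0,"rz":0,"grip":0},{"x":0,"y":0,"z":0,"rx":0,"ry":0,"rz":0,"grip":0},{"x":0,"y":0,"z":0,"rx":0,"ry":0,"rz":0,"grip":0},{"x":0,"y":0,"z":0,"rx":0,"ry":0,"rz":0,"grip":0},{"x":0,"y":0,"z":0,"rx":0,"ry":0,"rz":0,"grip":0}]}}

```text
time_s: 5.67
ee_pos: [0.4969, -0.0425, 0.133]
tool_rot: [-0.029, 0.685, 0.727, -0.031]
ft_force: [0.3, 0.0, -0.8]
finger_gap: 0.0169
finger_force: 0.0
```

>>> {"api": "apply_moves", "payload": {"increments": [{"x":0,"y":0,"z":0,"rx":0,"ry":0,"rz":0,"grip":0},{"x":0,"y":0,"z":0,"rx":0,"ry":0,"rz":0,"grip":0},{"x":0,"y":0,"z":0,"rx":0,"ry":0,"rz":0,"grip":0},{"x":0,"y":0,"z":0,"rx":0,"ry":0,"rz":0,"grip":0}]}}

```text
time_s: 6.0
ee_pos: [0.4967, -0.0424, 0.1327]
tool_rot: [-0.029, 0.685, 0.727, -0.031]
ft_force: [-1.2, -0.1, 2.8]
finger_gap: 0.0081
finger_force: 30.0
```

>>> {"api": "apply_moves", "payload": {"increments": [{"x":0,"y":0,"z":0.4,"rx":0,"ry":0,"rz":0,"grip":0},{"x":0,"y":0,"z":0.6,"rx":0,"ry":0,"rz":0,"grip":0}]}}

```text
time_s: 6.17
ee_pos: [0.4966, -0.0424, 0.1424]
tool_rot: [-0.029, 0.685, 0.727, -0.031]
ft_force: [1.5, -0.9, -2.4]
finger_gap: 0.0078
finger_force: 30.0
```

>>> {"api": "apply_moves", "payload": {"increments": [{"x":0,"y":0,"z":1,"rx":0,"ry":0,"rz":0,"grip":0},{"x":0,"y":0,"z":1.2,"rx":0,"ry":0,"rz":0,"grip":0},{"x":0,"y":0,"z":1.4,"rx":0,"ry":0,"rz":0,"grip":0},{"x":0,"y":0,"z":1.4,"rx":0,"ry":0,"rz":0,"grip":0},{"x":0,"y":0,"z":1,"rx":0,"ry":0,"rz":0,"grip":0},{"x":0,"y":0,"z":0,"rx":0,"ry":0,"rz":0,"grip":0}]}}

```text
time_s: 6.67
ee_pos: [0.4977, -0.0425, 0.205]
tool_rot: [-0.028, 0.685, 0.727, -0.03]
ft_force: [0.5, -0.2, -1.2]
finger_gap: 0.0075
finger_force: 30.0
```

```bash
cat >> h.py <<'E'
from scipy.spatial.transform import Rotation as Ro
M=(.5485,.240,.193)
def tool(o):
    q=o["tool_rot"];return Ro.from_quat([q[1],q[2],q[3],q[0]])
def chart_R(yaw,lean):return Ro.from_euler("ZY",[yaw,lean])
def target(o,cyaw,clean,cpos,xm,ym,lift,lean=.28,myaw=M[2]):
    "delta (cm, deg) taking the held chart from (cpos,cyaw,clean) to its stand on the mat"
    R0=chart_R(cyaw,clean);d=R0.inv().apply(o["ee_pos"]-np.array(cpos))
    R1=chart_R(myaw,lean);c,s=np.cos(M[2]),np.sin(M[2])
    P=np.array([M[0]+c*xm-s*ym,M[1]+s*xm+c*ym,.0043+lift])
    return ((P+R1.apply(d)-o["ee_pos"])*100).round(2),(R1*R0.inv()).as_rotvec(degrees=True).round(2),d.round(4),P.round(4)
E
python3 - <<'E'
from h import *
o=get_obs();z=tool(o).apply([0,0,1]);print(o["ee_pos"],"tilt",z)
y=tool(o).apply([0,1,0]);print("yaw",np.arctan2(y[1],y[0]))
a=grab_frame("scene")[130:265,190:330];b=grab_frame("side")[90:225,230:370]
i=np.hstack([cv2.resize(x,None,fx=2.85,fy=2.85,interpolation=2) for x in (a,b)])
cv2.imwrite("pics/l1.png",cv2.cvtColor(i,4))
def g(n,u,v):
    c=camera_info(n);r=c["R"].T@[(u-c["cx"])/c["fx"],(v-c["cy"])/c["fy"],1];C=-c["R"].T@c["t"];return (C-r*C[2]/r[2]).round(3)
print("purple",g("scene",295,168),"bottle",g("scene",397,148))
# model corner predictions: lean = tool tilt, s=.127,y=-.0335
l=np.arcsin(-z[0]);R=chart_R(.058,l);cp=o["ee_pos"]-R.apply([0,-.0335,.127]);print(l,cp)
for p in [(-.004,-.06,.17),(-.004,.06,.17),(.004,-.06,.0),(-.004,-.06,0),(-.004,.06,0),(.0805,-.022,.0224),(.0805,.022,.0224)]:
    X=cp+R.apply(p);print(p,((proj("scene",X)-[190,130])*2.85).round(),((proj("side",X)-[230,90])*2.85+[i.shape[1]/2,0]).round())
E
```

```text
[ 0.4976789  -0.04249516  0.20504646] tilt [-0.08223685 -0.00549992 -0.99659764]
yaw 0.05881477557193766
purple [0.345 0.208 0.   ] bottle [ 0.417  0.492 -0.   ]
0.0823298274853877 [ 0.48531047 -0.00965691  0.07847663]
(-0.004, -0.06, 0.17) [ 81. 188.] [607. 222.]
(-0.004, 0.06, 0.17) [235. 113.] [550. 143.]
(0.004, -0.06, 0.0) [ 94. 310.] [581. 407.]
(-0.004, -0.06, 0) [ 89. 302.] [572. 408.]
(-0.004, 0.06, 0) [221. 234.] [524. 318.]
(0.0805, -0.022, 0.0224) [189. 355.] [655. 345.]
(0.0805, 0.022, 0.0224) [240. 327.] [634. 314.]
```

View pics/l1.png

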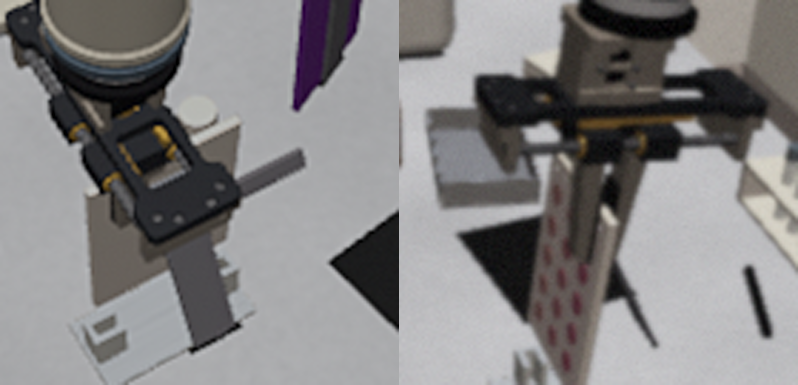

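The chart is held clear of the holder (pads at its upper −y part), leg out; foot line (192,350)-(240,326) agrees with prediction within ~4 mm. Work out the move to the mat.

Run:
```python
from h import *
o=get_obs()
print(target(o,.0588,.0823,[.4853,-.0097,.0785],-.038,0,.05))
print(target(o,.0588,.0823,[.4853,-.0097,.0785],-.038,0,.0))
```

```text
(array([ 5.4 , 24.89, -2.85]), array([-1.42, 11.25,  7.66]), array([-0.0009, -0.0333,  0.1247]), array([0.5112, 0.2327, 0.0543]))
(array([ 5.4 , 24.89, -7.85]), array([-1.42, 11.25,  7.66]), array([-0.0009, -0.0333,  0.1247]), array([0.5112, 0.2327, 0.0043]))
```

>>> {"api": "apply_moves", "payload": {"increments": [{"x":0.45,"y":1.2,"z":0,"rx":-0.12,"ry":0.94,"rz":0.64,"grip":0},{"x":0.45,"y":2.2,"z":0,"rx":-0.12,"ry":0.94,"rz":0.64,"grip":0},{"x":0.45,"y":2.2,"z":0,"rx":-0.12,"ry":0.94,"rz":0.64,"grip":0},{"x":0.45,"y":2.2,"z":0,"rx":-0.12,"ry":0.94,"rz":0.64,"grip":0},{"x":0.45,"y":2.2,"z":0,"rx":-0.12,"ry":0.94,"rz":0.64,"grip":0},{"x":0.45,"y":2.2,"z":0,"rx":-0.12,"ry":0.94,"rz":0.64,"grip":0}]}}

```text
time_s: 7.27
ee_pos: [0.523, 0.0805, 0.2015]
tool_rot: [-0.06, 0.658, 0.747, -0.072]
ft_force: [-0.5, -0.6, -2.2]
finger_gap: 0.0077
finger_force: 30.0
```

>>> {"api": "apply_moves", "payload": {"increments": [{"x":0.45,"y":2.2,"z":0,"rx":-0.12,"ry":0.94,"rz":0.64,"grip":0},{"x":0.45,"y":2.2,"z":0,"rx":-0.12,"ry":0.94,"rz":0.64,"grip":0},{"x":0.45,"y":2.2,"z":0,"rx":-0.12,"ry":0.94,"rz":0.64,"grip":0},{"x":0.45,"y":2.2,"z":0,"rx":-0.12,"ry":0.94,"rz":0.64,"grip":0},{"x":0.45,"y":2.2,"z":-1,"rx":-0.12,"ry":0.94,"rz":0.64,"grip":0},{"x":0.45,"y":1.7,"z":-1.85,"rx":-0.12,"ry":0.94,"rz":0.64,"grip":0},{"x":0,"y":0,"z":0,"rx":0,"ry":0,"rz":0,"grip":0}]}}

```text
time_s: 7.85
ee_pos: [0.5494, 0.209, 0.1697]
tool_rot: [-0.091, 0.628, 0.765, -0.111]
ft_force: [-1.5, -1.3, -2.2]
finger_gap: 0.0081
finger_force: 30.0
```

Run:
```python
from h import *
o=get_obs();T=tool(o);z=T.apply([0,0,1]);y=T.apply([0,1,0]);print(o["ee_pos"],z,np.arctan2(y[1],y[0]),o["ft_force"],o["torque"],o["finger_gap"])
l=np.arcsin(np.hypot(z[0],z[1]));R=chart_R(np.arctan2(y[1],y[0]),l);cp=o["ee_pos"]-R.apply([0,-.0335,.127]);print(l,cp)
a=grab_frame("scene")[110:260,290:425];b=grab_frame("side")[70:220,250:385]
f=2.95
i=np.hstack([cv2.resize(x,None,fx=f,fy=f,interpolation=2) for x in (a,b)])
for p in [(-.004,-.06,.17),(-.004,.06,.17),(.004,-.06,.0),(-.004,-.06,0),(-.004,.06,0),(.0805,-.022,.0224),(.0805,.022,.0224)]:
    X=cp+R.apply(p);u=(proj("scene",X)-[290,110])*f;v=(proj("side",X)-[250,70])*f+[i.shape[1]/2,0]
    for q in(u,v):cv2.drawMarker(i,tuple(int(k) for k in q),(0,255,0),0,9,1)
cv2.imwrite("pics/m1.png",cv2.cvtColor(i,4))
```

```text
[0.54944756 0.20898038 0.169676  ] [-0.27988757 -0.05554385 -0.95842466] 0.19589378042125402 [-1.52952476 -1.31447274 -2.24241439] [-0.12574035 -0.09631724  0.02291474] 0.008094881681353432
0.2893671118802391 [0.5073812  0.234786   0.04795607]
```

View pics/m1.png

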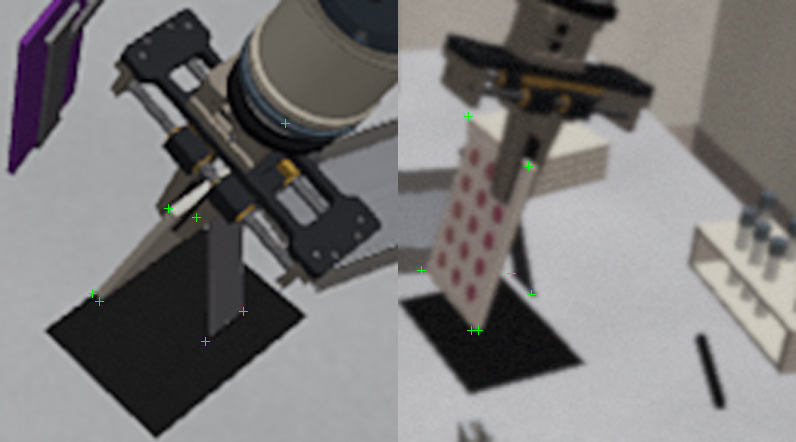

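The markers for plate bottom and foot fall on the imaged chart within a few mm; printed face to the robot, leg behind, over the mat. Lower it.

>>> {"api": "apply_moves", "payload": {"increments": [{"x":0.1,"y":0,"z":-1,"rx":0,"ry":0,"rz":0,"grip":0},{"x":0.1,"y":0,"z":-1,"rx":0,"ry":0,"rz":0,"grip":0},{"x":0,"y":0,"z":-0.9,"rx":0,"ry":0,"rz":0,"grip":0},{"x":0,"y":0,"z":-0.6,"rx":0,"ry":0,"rz":0,"grip":0},{"x":0,"y":0,"z":0,"rx":0,"ry":0,"rz":0,"grip":0}]}}

```text
time_s: 8.37
ee_pos: [0.5517, 0.2058, 0.1375]
tool_rot: [-0.09, 0.629, 0.764, -0.11]
ft_force: [-0.2, -0.1, -2.4]
finger_gap: 0.0077
finger_force: 30.0
```

>>> {"api": "apply_moves", "payload": {"increments": [{"x":0,"y":0,"z":-0.2,"rx":0,"ry":0,"rz":0,"grip":0},{"x":0,"y":0,"z":0,"rx":0,"ry":0,"rz":0,"grip":0}]}}

```text
time_s: 8.53
ee_pos: [0.5527, 0.2065, 0.1371]
tool_rot: [-0.09, 0.629, 0.764, -0.109]
ft_force: [-0.2, 0.1, -1.3]
finger_gap: 0.0078
finger_force: 30.0
```

>>> {"api": "apply_moves", "payload": {"increments": [{"x":0,"y":0,"z":-0.2,"rx":0,"ry":0,"rz":0,"grip":0},{"x":0,"y":0,"z":0,"rx":0,"ry":0,"rz":0,"grip":0}]}}

```text
time_s: 8.7
ee_pos: [0.5527, 0.2066, 0.1352]
tool_rot: [-0.09, 0.629, 0.764, -0.109]
ft_force: [0.5, -0.8, -2.5]
finger_gap: 0.0079
finger_force: 30.0
```

>>> {"api": "apply_moves", "payload": {"increments": [{"x":0,"y":0,"z":-0.2,"rx":0,"ry":0,"rz":0,"grip":0},{"x":0,"y":0,"z":0,"rx":0,"ry":0,"rz":0,"grip":0}]}}

```text
time_s: 8.87
ee_pos: [0.5526, 0.2066, 0.133]
tool_rot: [-0.09, 0.629, 0.764, -0.109]
ft_force: [0.1, 0.4, -2.2]
finger_gap: 0.0079
finger_force: 30.0
```

>>> {"api": "apply_moves", "payload": {"increments": [{"x":0,"y":0,"z":-0.2,"rx":0,"ry":0,"rz":0,"grip":0},{"x":0,"y":0,"z":0,"rx":0,"ry":0,"rz":0,"grip":0}]}}

```text
time_s: 9.03
ee_pos: [0.5525, 0.2066, 0.1308]
tool_rot: [-0.09, 0.629, 0.764, -0.109]
ft_force: [0.3, -0.6, -2.9]
finger_gap: 0.0075
finger_force: 30.0
```

>>> {"api": "apply_moves", "payload": {"increments": [{"x":0,"y":0,"z":-0.15,"rx":0,"ry":0,"rz":0,"grip":0},{"x":0,"y":0,"z":0,"rx":0,"ry":0,"rz":0,"grip":0}]}}

```text
time_s: 9.2
ee_pos: [0.5525, 0.2066, 0.1293]
tool_rot: [-0.09, 0.629, 0.764, -0.11]
ft_force: [-0.0, -0.1, -1.7]
finger_gap: 0.0077
finger_force: 30.0
```

>>> {"api": "apply_moves", "payload": {"increments": [{"x":0,"y":0,"z":-0.15,"rx":0,"ry":0,"rz":0,"grip":0},{"x":0,"y":0,"z":0,"rx":0,"ry":0,"rz":0,"grip":0}]}}

```text
time_s: 9.37
ee_pos: [0.5525, 0.2065, 0.1278]
tool_rot: [-0.09, 0.629, 0.764, -0.11]
ft_force: [-0.7, -0.1, -1.8]
finger_gap: 0.0081
finger_force: 30.0
```

>>> {"api": "apply_moves", "payload": {"increments": [{"x":0,"y":0,"z":-0.15,"rx":0,"ry":0,"rz":0,"grip":0},{"x":0,"y":0,"z":0,"rx":0,"ry":0,"rz":0,"grip":0}]}}

```text
time_s: 9.53
ee_pos: [0.5525, 0.2066, 0.1266]
tool_rot: [-0.09, 0.629, 0.764, -0.109]
ft_force: [-0.7, 0.1, -1.0]
finger_gap: 0.0081
finger_force: 30.0
```

>>> {"api": "apply_moves", "payload": {"increments": [{"x":0,"y":0,"z":-0.15,"rx":0,"ry":0,"rz":0,"grip":0},{"x":0,"y":0,"z":0,"rx":0,"ry":0,"rz":0,"grip":0}]}}

```text
time_s: 9.7
ee_pos: [0.5525, 0.2064, 0.1264]
tool_rot: [-0.09, 0.629, 0.764, -0.11]
ft_force: [-2.1, -1.6, 9.3]
finger_gap: 0.0073
finger_force: 30.0
```

>>> {"api": "apply_moves", "payload": {"increments": [{"x":0,"y":0,"z":-0.1,"rx":0,"ry":0,"rz":0,"grip":0},{"x":0,"y":0,"z":0,"rx":0,"ry":0,"rz":0,"grip":0}]}}

```text
time_s: 9.87
ee_pos: [0.5525, 0.2064, 0.1263]
tool_rot: [-0.09, 0.629, 0.764, -0.11]
ft_force: [-4.2, -3.1, 15.1]
finger_gap: 0.0077
finger_force: 30.0
```

Contact at the expected height. Relieve the press, open, and withdraw along the tool axis.

>>> {"api": "apply_moves", "payload": {"increments": [{"x":0,"y":0,"z":0.22,"rx":0,"ry":0,"rz":0,"grip":0},{"x":0,"y":0,"z":0,"rx":0,"ry":0,"rz":0,"grip":0},{"x":0,"y":0,"z":0,"rx":0,"ry":0,"rz":0,"grip":1.2},{"x":0,"y":0,"z":0,"rx":0,"ry":0,"rz":0,"grip":2},{"x":0,"y":0,"z":0,"rx":0,"ry":0,"rz":0,"grip":3},{"x":0,"y":0,"z":0,"rx":0,"ry":0,"rz":0,"grip":4.5},{"x":0,"y":0,"z":0,"rx":0,"ry":0,"rz":0,"grip":4.5},{"x":0,"y":0,"z":0,"rx":0,"ry":0,"rz":0,"grip":4.5}]}}

```text
time_s: 10.53
ee_pos: [0.5526, 0.2066, 0.1262]
tool_rot: [-0.09, 0.629, 0.764, -0.109]
ft_force: [0.1, 0.9, -0.6]
finger_gap: 0.0434
finger_force: 0.0
```

>>> {"api": "apply_moves", "payload": {"increments": [{"x":0.28,"y":0.06,"z":0.96,"rx":0,"ry":0,"rz":0,"grip":4.5},{"x":0.56,"y":0.11,"z":1.92,"rx":0,"ry":0,"rz":0,"grip":4.5},{"x":0.56,"y":0.11,"z":1.92,"rx":0,"ry":0,"rz":0,"grip":4.5},{"x":0.56,"y":0.11,"z":1.92,"rx":0,"ry":0,"rz":0,"grip":4.5},{"x":0.56,"y":0.11,"z":1.92,"rx":0,"ry":0,"rz":0,"grip":4.5},{"x":0.56,"y":0.11,"z":1.92,"rx":0,"ry":0,"rz":0,"grip":4.5},{"x":0,"y":0,"z":2,"rx":0,"ry":0,"rz":0,"grip":4.5},{"x":0,"y":0,"z":0,"rx":0,"ry":0,"rz":0,"grip":4.5}]}}

```text
time_s: 11.2
ee_pos: [0.5855, 0.2134, 0.2566]
tool_rot: [-0.088, 0.629, 0.765, -0.107]
ft_force: [0.1, 0.7, 0.0]
finger_gap: 0.0452
finger_force: 0.0
```

Run:
```python
from h import *
b0=grab_frame("side")
import time
b=grab_frame("side").astype(int);print("diff",np.abs(b-b0).max())
m=((b[...,0]-b[...,1]>25)&(b[...,0]-b[...,2]>5)).astype(np.uint8);m[:,:230]=0;m[:60]=0;m[230:]=0;m[:,340:]=0
n,_,st,ce=cv2.connectedComponentsWithStats(m)
c=camera_info("side");C=-c["R"].T@c["t"]
xm=-.040;P=np.array([M[0]+np.cos(.193)*xm,M[1]+np.sin(.193)*xm,.0043]);R=chart_R(.195,.28)
for k in range(1,n):
    if st[k,4]<8: continue
    r=c["R"].T@[(ce[k][0]-c["cx"])/c["fx"],(ce[k][1]-c["cy"])/c["fy"],1]
    o=R.inv().apply(C-P);d=R.inv().apply(r);q=o+d*(-.004-o[0])/d[0];print(ce[k].round(1),st[k,4],"plate y,z mm",(q[1:]*1000).round())
a=grab_frame("scene");h=cv2.cvtColor(a,cv2.COLOR_RGB2GRAY)
for p in [(.0805,-.022,.0224),(.0805,.022,.0224),(.075,0,.03),(.045,0,.086),(.004,-.05,.05),(.004,.05,.05)]:
    u=proj("scene",P+R.apply(p));print(p,u.round(),h[int(u[1])-1:int(u[1])+2,int(u[0])-1:int(u[0])+2].mean())
```

```text
diff 71
[281.1 141.8] 12 plate y,z mm [ -5. 143.]
[286.6 147.4] 20 plate y,z mm [-39. 143.]
[278.5 151. ] 10 plate y,z mm [ -6. 115.]
[283.6 156.2] 19 plate y,z mm [-38. 115.]
[275.7 159.1] 10 plate y,z mm [-6. 88.]
[280.9 164.9] 14 plate y,z mm [-40.  88.]
[272.9 167.6] 11 plate y,z mm [-6. 60.]
[278.1 173.3] 15 plate y,z mm [-40.  60.]
[270.2 175.8] 8 plate y,z mm [-6. 32.]
[275.2 181.5] 17 plate y,z mm [-39.  32.]
(0.0805, -0.022, 0.0224) [356. 236.] 24.333333333333332
(0.0805, 0.022, 0.0224) [369. 226.] 50.666666666666664
(0.075, 0, 0.03) [362. 228.] 59.111111111111114
(0.045, 0, 0.086) [363. 211.] 59.0
(0.004, -0.05, 0.05) [331. 214.] 97.77777777777777
(0.004, 0.05, 0.05) [360. 192.] 91.66666666666667
```

The dots form a regular, square grid on the predicted plate plane (offset about 5 mm), and the leg pixels are where expected, so the chart is standing properly on the mat.

```bash
python3 -c "
from plant import *
print(close_job())"
```

```text
the job is handed in; nothing more can be done
None
```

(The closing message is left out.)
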